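# Restack the focus-drive cone washers with alternating faces

### The arm

A 7-joint arm with a two-finger parallel gripper is mounted at the origin on the work surface. World frame = base frame: x ahead of the robot, y to its left, z up, the work surface at z = 0. Lengths are in m, angles in rad, forces in N, time in s.
With the tool pointing down it reaches from about 0.4 to 0.875 m from the base axis. Payload 19.3 kg.
Tool frame: the origin (TCP) lies at the very end of the fingers, on their centre line; the grasp point (between the pads) lies 19 mm behind it; z points along the fingers, y is the direction in which the jaws open and shut (so a half turn about z gives the same grasp; the last joint's range is limited). The gripper opens to 85 mm and grips with 20 to 120 N. Pads are 22 mm wide; open, the fingers measure 114 mm over their backs; the gripper's body (76 mm by 85 mm) begins 54 mm behind the grasp point. The pads swing forward as they close: fully open they stand 13 mm farther back than shut.
Start: joints at [1.199, 0.521, -0.036, 1.599, 0.021, 1.021, -0.113], TCP at [0.186, -0.597, 0.231] pointing down, gripper open.
Joint ranges: [-2.91, 2.91], [-0.3, 2.13], [-1.5, 1.42], [0.17, 2.43], [-1.26, 4.41], [0.16, 1.93], [-2.52, 2.52]. Speed limits (rad/s): [1.89, 1.89, 2.39, 2.39, 3.01, 3.01, 3.01].

### API

Orientations are given as [roll, pitch, yaw] about the fixed x, y, z axes, in that order (R = Rz(yaw) Ry(pitch) Rx(roll)).
In Python, from workcell import bot gives the robot as it stands.
- The arm moves only by the tool apply_moves, never from a script. Its argument "commands" is a list of rows, each an object with "travel": the shift along the tool's x, y, z in m, a list of three; "twist": the turn, a rotation vector about the tool's x, y, z in degrees, a list of three; "claw": the finger opening in m, from 0 to 0.0854. A call has 1 to 10 rows; each row is the pose to reach, as a shift and turn from the pose commanded when the call began, along the tool's axes at that moment; what a row does not reach only later rows make up. A row lasts 1/10 s, in which the tool goes at most 50 mm and 8.59 degrees, less where a joint would pass 70% of its speed; a pose out of reach is approached as far as the arm can. A call with a gripper value outside its range is refused whole. The fingers move at their own pace and stop on an object; "force" is the grip in N (left out, the last holds). Time passes only in rows, so rows that repeat a pose let the fingers close. It gives the time, the measured TCP pose, the force and the opening at its end, in the units of the state.
- bot.observe(): the state, without advancing time (a new reading comes with each control period).
- bot.grab_frame(name): name is "side" or "top" or "wrist"; returns a dict with "frame" (420x560x3 uint8, blue, green, red), "fx", "fy", "cx", "cy" (pixels), "dist" ([k1, k2, p1, p2, k3] as OpenCV has them; the pictures are not rectified), "pose" (4x4, takes a point from camera to world coordinates); the wrist camera has in their place "tool_from_camera" (4x4, takes a point from camera to tool coordinates, whose origin is the TCP and whose axes are the flange's). Camera axes: x right, y up, looking along -z (the intrinsics and any distortion apply to the point x, -y, -z); pixel columns grow to the right and rows downward; lengths in m; the calibration is good to about 2 mm. A picture is of the moment at which its call begins: read the wrist's pose just before it. There is no depth.
- bot.job_done(): hands the job in, once; it reports no verdict.
The state is a dict: "clock": time; "qpos": joint angles; "qd": joint speeds; "joint_efforts": joint torques, N m; "position": TCP position; "tool_rot": TCP orientation; "force": force on the tool from outside, world axes, zero at the start; "moment": the same for the moment, N m; "grip_width": finger opening in m.
Only numpy, scipy, OpenCV 4.12 (cv2) and the standard library are available. Lean on these libraries where they do the work, as an engineer would, in place of code of your own. Each camera call takes 0.05 s, during which the arm holds its last target.

### The job

The microscope's focus brake needs its cone washers stacked on the arbor with faces alternating; the bottom one is already on, dome up. Put the washer that lies with its blue hollow side up over the arbor first, then the washer that lies dome up on top of it, each the same way up as it lies now, seated level and let go. Leave the flat brass spacer ring where it is.

Things in the scene. Friction and masses are not known exactly. Their poses are not given: they have to be found in the camera images.
- arbor_seat (a point): A point on the vertical axis of the assembly arbor, at the top of the bottom cone washer (dome up), which is fixed on it: the next washer's underside rests at this height, 30 mm over the table. The fixture is fixed to the table: a green round base (diameter 90 mm, 16 mm high), the bottom washer (16 to 30 mm high), and a black upright arbor of diameter 14 mm up to 64 mm over the table, then tapering to 6 mm at its tip, 82 mm over the table (52 mm above this point). z is up.
- dish_center (a point): Centre (half-way up, 7 mm over the table at the start) of the loose steel cone washer lying hollow side up: its blue hollow face shows from above. Outer diameter 54 mm, bore 26 mm, 14 mm high overall. Its outer rim is a vertical band 8 mm high, diameter 54 mm, from 1 mm below to 7 mm above this point; its narrow end (ring of 36 mm outside) is underneath, flat. About 0.11 kg. z is up as it lies. It may lie at any of three spots, which the two washers and the spacer swap.
- dome_center (a point): Centre (half-way up, 7 mm over the table at the start) of the loose steel cone washer lying dome up: bare steel from above, narrow end on top. The same washer turned over: outer diameter 54 mm, bore 26 mm, 14 mm high overall. Its outer rim is a vertical band 8 mm high, diameter 54 mm, from 7 mm below (resting on the table) to 1 mm above this point; it can be gripped across the rim with the fingertips just over the table. About 0.11 kg. z is up as it lies.
- spacer_center (a point): Centre (half-way up, 5 mm over the table) of a loose flat brass spacer ring, outer diameter 54 mm, bore 26 mm, 10 mm high. Not part of the stack: leave it alone. z is up.
There are look-alikes about, which are no part of the job. What is shaped like the part that bears dome_center but pink is not meant.

How it is judged:
On the way, in this order (a step that is already met when the one before it is completed fails the run):
1. the blue-hollow-up washer sits level on the bottom washer, over the arbor (horizontal distance between dish_center and arbor_seat below 0.01 m and z of dish_center in the frame of arbor_seat between 0.003 and 0.011 m and angle between dish_center's own z axis and vertical below 0.17 rad), for 0.2 s.
2. the dome-up washer sits level on top of it, over the arbor (all of step 1 and horizontal distance between dome_center and arbor_seat below 0.01 m and z of dome_center in the frame of arbor_seat between 0.016 and 0.026 m and angle between dome_center's own z axis and vertical below 0.17 rad), for 0.2 s.
At the end, for the whole second after the job is handed in: Both washers on the arbor, within 10 mm of its axis: hollow-up one on the bottom washer (centre 3 to 11 mm above the seat point), dome-up one on it (centre 16 to 26 mm above that point), each the same way up as it lay, within 10 degrees of level, at rest (all of step 2 and linear speed of each of dish, dome below 0.02 m/s); the robot touches nothing.
It fails at once if the brass spacer is moved more than 30 mm (distance of spacer_center from where it was at the start of the episode above 0.03 m).
It also fails if it takes over 62 s, if anything falls off the work surface, if the arm or the gripper's body presses on something with over 40 N, if the wrist force passes 120 N, or if a joint passes its speed limit or range.

## Working session

There is one attempt and no reset: what is moved stays moved. The work goes in short steps, Python scripts to look and compute and a tool call to move; the robot and the scene stay as the last step left them, time stands still between calls to the robot, and variables do not carry over. Pictures are saved under pics/ and viewed, and the job is handed in when it is done.

Besides the shell and the picture viewer there is one more tool, called after "Call:" by a JSON object that holds its "api" and its "payload". apply_moves: Moves the arm, as the interface text tells. Its arguments: {"type":"object","properties":{"commands":{"type":"array"},"force":{"type":"number"}},"required":["commands"]}

```bash
ls; mkdir -p pics
python3 - <<'E'
from workcell import bot
import cv2
s=bot.observe();print(s)
for n in("top","side"):
    f=bot.grab_frame(n);cv2.imwrite(f"pics/{n}0.png",f["frame"]);print(n,f["fx"],f["fy"],f["cx"],f["cy"],f["dist"],f["pose"])
E
```

```text
pics
{'clock': 0.0, 'qpos': array([ 1.19876994,  0.52201025, -0.03632863,  1.60001004,  0.02116793,
        1.02106791, -0.11276848]), 'qd': array([-1.04558307e-03,  5.27552985e-04,  9.94334694e-04,  1.22371551e-03,
       -1.28368053e-03, -4.41085884e-05, -3.61557327e-05]), 'joint_efforts': array([ 3.42338017e-04, -9.27087021e+01,  1.98035449e+00, -3.69930196e+01,
        1.78434985e-02,  8.16038169e-03, -2.73659145e-05]), 'position': array([ 0.18566617, -0.59643776,  0.23072731]), 'tool_rot': array([-3.14048172e+00,  5.05434799e-05,  3.01832293e-01]), 'force': array([ 0.17461023, -0.25592243,  0.22043714]), 'moment': array([ 0.01438454, -0.01206886,  0.02533804]), 'grip_width': 0.08531375928767478}
top 487.00997238240063 487.00997238240063 274.9165541785546 203.82914783912224 [-0.01202617  0.          0.          0.          0.        ] [[ 0.00705414  0.9969687  -0.07748327  0.42242613]
 [-0.99992289  0.00624064 -0.01073617 -0.03966061]
 [-0.01022008  0.07755303  0.99693584  1.07563774]
 [ 0.          0.          0.          1.        ]]
side 510.26166726849976 510.26166726849976 290.4551325240967 207.4498998011956 [-0.01214639  0.          0.          0.          0.        ] [[-0.84548348  0.39320421 -0.36131445  0.14669662]
 [-0.53384952 -0.60623648  0.58947605  0.51568593]
 [ 0.01274246  0.69127981  0.72247481  0.70905172]
 [ 0.          0.          0.          1.        ]]
```

View pics/top0.png

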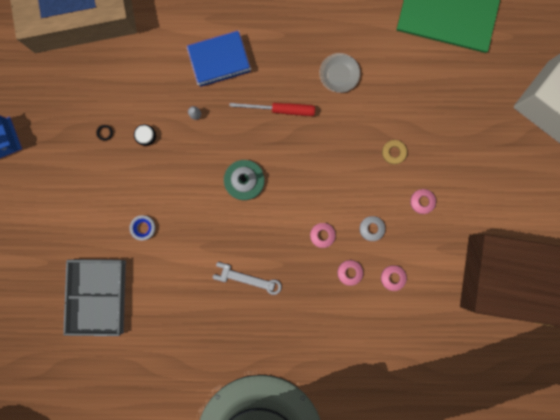

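View pics/side0.png

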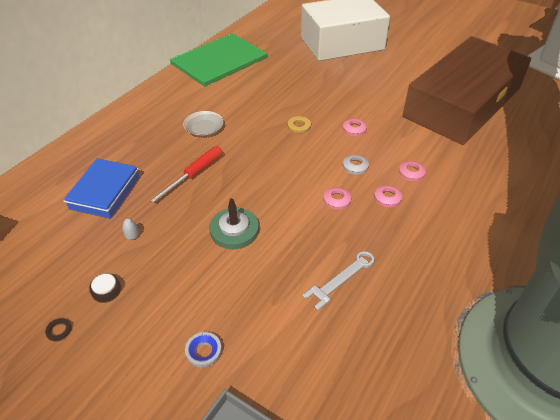

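Candidates in the top view:
- Hollow-up washer: only the blue ring at (143,228).
- Dome-up washer: the grey ring at (372,229). Its look-alikes are the pink rings at (323,235), (350,272), (394,278) and (424,201), and the grey dish at (340,73).
- Spacer: brass ring at (395,152).
- Arbor: (245,180).

Next I'll measure them and check close crops.

```bash
cat > h.py <<'E'
import numpy as np,cv2
from scipy.spatial.transform import Rotation as R
def ray(f,uv,T=None):
    T=f["pose"] if T is None else T
    K=np.array([[f["fx"],0,f["cx"]],[0,f["fy"],f["cy"]],[0,0,1]])
    p=cv2.undistortPoints(np.array([[uv]],float),K,np.array(f["dist"],float))[0,0]
    return T[:3,3],T[:3,:3]@np.array([p[0],-p[1],-1])
def plane(f,uv,z,T=None):
    o,d=ray(f,uv,T);return o+d*(z-o[2])/d[2]
def proj(f,P,T=None):
    T=f["pose"] if T is None else T
    c=T[:3,:3].T@(np.array(P)-T[:3,3])
    K=np.array([[f["fx"],0,f["cx"]],[0,f["fy"],f["cy"]],[0,0,1]])
    return cv2.projectPoints(np.array([[c[0],-c[1],-c[2]]]),np.zeros(3),np.zeros(3),K,np.array(f["dist"],float))[0][0,0]
def toolT(s):
    T=np.eye(4);T[:3,:3]=R.from_euler('xyz',s["tool_rot"]).as_matrix();T[:3,3]=s["position"];return T
def fitring(mask,near=None,r=40):
    m=mask.copy()
    if near is not None:
        k=np.zeros_like(m);cv2.circle(k,tuple(int(v) for v in near),r,255,-1);m&=k
    cs,_=cv2.findContours(m,cv2.RETR_EXTERNAL,cv2.CHAIN_APPROX_NONE)
    c=max(cs,key=cv2.contourArea);return cv2.fitEllipse(cv2.convexHull(c))
E
python3 - <<'E'
from workcell import bot
from h import *
out=[]
for n,P in (("top",dict(dish=(143,228),dome=(372,229),arb=(245,180),sp=(395,152))),("side",dict(dish=(204,349),dome=(356,164),arb=(234,228),sp=(299,125)))):
    f=bot.grab_frame(n);im=f["frame"];hsv=cv2.cvtColor(im,cv2.COLOR_BGR2HSV)
    H,S,V=cv2.split(hsv)
    wood=((H<25)&(S>90))
    for k,uv in P.items():
        if k=="arb": m=((H>60)&(H<95)&(S>50))
        elif k=="sp": m=(H>17)&(H<30)&(S>60)&(V>110)
        else: m=(((S<75)&(V>80))|((H>100)&(H<135)&(S>90)))
        m=(m*255).astype(np.uint8)
        e=fitring(m,uv,26 if k!="arb" else 30)
        z={"dish":.010,"dome":.004,"arb":.012,"sp":.006}[k]
        print(n,k,np.round(e,1) if 0 else [np.round(x,1) for x in e],plane(f,e[0],z).round(4))
        x,y=uv;c=im[max(0,y-35):y+35,x-35:x+35].copy();cv2.ellipse(c,((e[0][0]-x+35,e[0][1]-max(0,y-35)),e[1],e[2]),(0,255,0),1) if 0 else None
        c=cv2.resize(c,(200,200),interpolation=cv2.INTER_CUBIC);out.append(c)
cv2.imwrite("pics/crop0.png",np.vstack([np.hstack(out[:4]),np.hstack(out[4:])]))
E
```

```text
top dish [array([142. , 227.5]), array([25.2, 26.5]), np.float64(66.2)] [0.4514 0.2631 0.01  ]
top dome [array([371.9, 228.3]), array([24.9, 25.8]), np.float64(91.3)] [ 0.4532 -0.2414  0.004 ]
top arb [array([243.9, 179.6]), array([38.7, 39.2]), np.float64(81.4)] [0.5582 0.0404 0.012 ]
top sp [array([394.2, 151.7]), array([23. , 24.2]), np.float64(74.9)] [ 0.6232 -0.2919  0.006 ]
side dish [array([202.9, 348.9]), array([34.2, 37.3]), np.float64(58.6)] [0.4498 0.2644 0.01  ]
side dome [array([355.4, 164.2]), array([19.5, 25.8]), np.float64(96.2)] [ 0.4523 -0.2391  0.004 ]
side arb [array([233.4, 226.2]), array([37.8, 48. ]), np.float64(79.1)] [0.5573 0.0437 0.012 ]
side sp [array([298.8, 124.2]), array([16.7, 23.2]), np.float64(90.1)] [ 0.6216 -0.2884  0.006 ]
```

View pics/crop0.png

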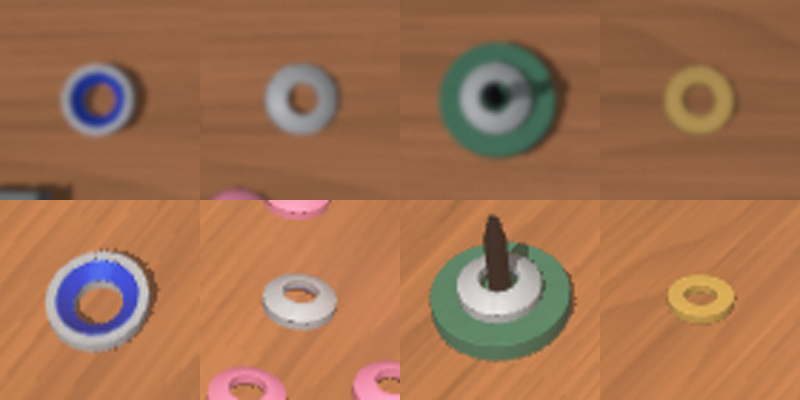

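The crops confirm the choices. Blue hollow-up washer is at about (0.451, 0.264), bare-steel dome-up washer at about (0.453, -0.240), and arbor at about (0.558, 0.042). First I'll swing across, turning the tool to yaw 90°.

Call:
{"api": "apply_moves", "payload": {"commands": [{"travel": [0.418, -0.286, 0], "twist": [0, 0, -72.7], "claw": 0.085}, {"travel": [0.418, -0.286, 0], "twist": [0, 0, -72.7], "claw": 0.085}, {"travel": [0.418, -0.286, 0], "twist": [0, 0, -72.7], "claw": 0.085}, {"travel": [0.418, -0.286, 0], "twist": [0, 0, -72.7], "claw": 0.085}, {"travel": [0.418, -0.286, 0], "twist": [0, 0, -72.7], "claw": 0.085}, {"travel": [0.418, -0.286, 0], "twist": [0, 0, -72.7], "claw": 0.085}, {"travel": [0.418, -0.286, 0], "twist": [0, 0, -72.7], "claw": 0.085}, {"travel": [0.418, -0.286, 0], "twist": [0, 0, -72.7], "claw": 0.085}, {"travel": [0.418, -0.286, 0], "twist": [0, 0, -72.7], "claw": 0.085}, {"travel": [0.418, -0.286, 0], "twist": [0, 0, -72.7], "claw": 0.085}]}}

```text
clock: 1.2
position: [0.4967, -0.203, 0.2313]
tool_rot: [3.142, 0.0, 1.573]
force: [1.1, -0.5, 0.1]
grip_width: 0.0851
```

```bash
cat > w.py <<'E'
import sys
from workcell import bot
from h import *
s=bot.observe();f=bot.grab_frame("wrist");T=toolT(s)@f["tool_from_camera"]
cv2.imwrite(f"pics/{sys.argv[1]}.png",f["frame"])
print(s["position"].round(4),s["tool_rot"].round(4),s["qpos"].round(2),s["grip_width"],f["tool_from_camera"].round(4))
import pickle;pickle.dump((s,f,T),open(sys.argv[1]+".pkl","wb"))
E
python3 w.py wr1
```

```text
[ 0.4967 -0.203   0.2313] [3.1415 0.     1.573 ] [ 0.63  0.41 -0.46  1.82  0.22  0.96  0.07] 0.08506215625063773 [[-3.000e-04  9.562e-01  2.929e-01  7.460e-02]
 [ 1.000e+00  3.000e-04  0.000e+00 -6.000e-04]
 [-0.000e+00  2.929e-01 -9.562e-01 -1.431e-01]
 [ 0.000e+00  0.000e+00  0.000e+00  1.000e+00]]
```

View pics/wr1.png

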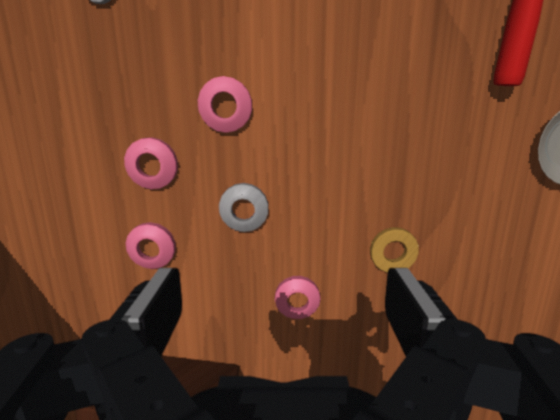

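Call:
{"api": "apply_moves", "payload": {"commands": [{"travel": [0.464, -0.048, 0], "twist": [0, 0, 0], "claw": 0.085}, {"travel": [0.464, -0.048, 0], "twist": [0, 0, 0], "claw": 0.085}, {"travel": [0.464, -0.048, 0], "twist": [0, 0, 0], "claw": 0.085}, {"travel": [0.464, -0.048, 0], "twist": [0, 0, 0], "claw": 0.085}, {"travel": [0.464, -0.048, 0], "twist": [0, 0, 0], "claw": 0.085}, {"travel": [0.464, -0.048, 0], "twist": [0, 0, 0], "claw": 0.085}, {"travel": [0.464, -0.048, 0], "twist": [0, 0, 0], "claw": 0.085}, {"travel": [0.464, -0.048, 0], "twist": [0, 0, 0], "claw": 0.085}, {"travel": [0.464, -0.048, 0], "twist": [0, 0, 0], "claw": 0.085}, {"travel": [0.464, -0.048, 0], "twist": [0, 0, 0], "claw": 0.085}]}}

```text
clock: 2.25
position: [0.4464, 0.2644, 0.2315]
tool_rot: [-3.141, -0.002, 1.575]
force: [0.1, -0.2, -0.3]
grip_width: 0.0853
```

The wrist picture shows the bare-steel washer at (243,208), pink rings at (225,104), (150,163), (150,246) and (298,298), and the brass spacer at (395,250). Now a look over the blue washer.

```bash
python3 w.py wr2
cat > m.py <<'E'
import sys,pickle
from h import *
s,f,T=pickle.load(open(sys.argv[1]+".pkl","rb"));uv=tuple(map(float,sys.argv[2].split(",")));z=float(sys.argv[3])
H,S,V=cv2.split(cv2.cvtColor(f["frame"],cv2.COLOR_BGR2HSV))
m=((((S<75)&(V>70))|((H>100)&(H<135)&(S>80)))*255).astype(np.uint8)
e=fitring(m,uv,int(sys.argv[4]) if len(sys.argv)>4 else 40);print(e,plane(f,e[0],z,T).round(4))
E
python3 m.py wr1 243,208 .004 30
python3 - <<'E'
import pickle
from h import *
s,f,T=pickle.load(open("wr1.pkl","rb"))
# finger tip height: tool y of pad inner = +-0.0425
for uv in((178,268),(390,268),(410,268)):
    o,d=ray(f,uv,f["tool_from_camera"])
    print(uv,[ (o+d*k)[2].round(4) for k in [(yy*np.sign(d[1])-o[1])/d[1] for yy in (.043,.05,.057)]])
E
```

```text
[0.4464 0.2644 0.2315] [-3.1414e+00 -2.2000e-03  1.5754e+00] [-0.17  0.41 -0.62  1.85  0.28  0.97 -0.91] 0.08529443928524647 [[-3.000e-04  9.562e-01  2.929e-01  7.460e-02]
 [ 1.000e+00  3.000e-04  0.000e+00 -6.000e-04]
 [-0.000e+00  2.929e-01 -9.562e-01 -1.431e-01]
 [ 0.000e+00  0.000e+00  0.000e+00  1.000e+00]]
((243.2509765625, 207.15481567382812), (47.892234802246094, 49.57387924194336), 121.64958190917969) [ 0.4522 -0.2423  0.004 ]
(178, 268) [np.float64(-0.0149), np.float64(0.0062), np.float64(0.0274)]
(390, 268) [np.float64(-0.0135), np.float64(0.0073), np.float64(0.0281)]
(410, 268) [np.float64(-0.0339), np.float64(-0.0164), np.float64(0.0011)]
```

View pics/wr2.png

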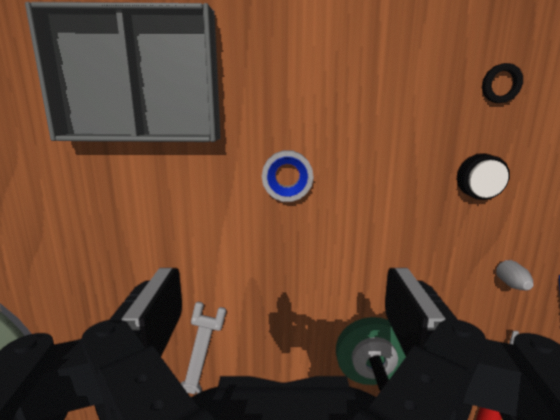

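```bash
python3 m.py wr2 288,176 .012 40
```

```text
((287.0870666503906, 175.89620971679688), (51.17695236206055, 51.579689025878906), 160.25143432617188) [0.45   0.2625 0.012 ]
```

Call:
{"api": "apply_moves", "payload": {"commands": [{"travel": [-0.001, 0.003, 0.05], "twist": [0, 0, 0], "claw": 0.085}, {"travel": [-0.001, 0.003, 0.1], "twist": [0, 0, 0], "claw": 0.085}, {"travel": [-0.001, 0.003, 0.14], "twist": [0, 0, 0], "claw": 0.085}, {"travel": [-0.001, 0.003, 0.17], "twist": [0, 0, 0], "claw": 0.085}, {"travel": [-0.001, 0.003, 0.17], "twist": [0, 0, 0], "claw": 0.085}, {"travel": [-0.001, 0.003, 0.17], "twist": [0, 0, 0], "claw": 0.085}]}}

```text
clock: 2.9
position: [0.451, 0.2585, 0.0619]
tool_rot: [-3.141, 0.0, 1.571]
force: [-0.3, 0.4, 1.8]
grip_width: 0.0849
```

```bash
python3 w.py wr3
```

```text
[0.451  0.2585 0.0619] [-3.1412e+00  2.0000e-04  1.5706e+00] [-0.28  0.65 -0.48  1.98  0.5   0.63 -1.09] 0.0848793007356713 [[-3.000e-04  9.562e-01  2.929e-01  7.460e-02]
 [ 1.000e+00  3.000e-04  0.000e+00 -6.000e-04]
 [-0.000e+00  2.929e-01 -9.562e-01 -1.431e-01]
 [ 0.000e+00  0.000e+00  0.000e+00  1.000e+00]]
```

View pics/wr3.png

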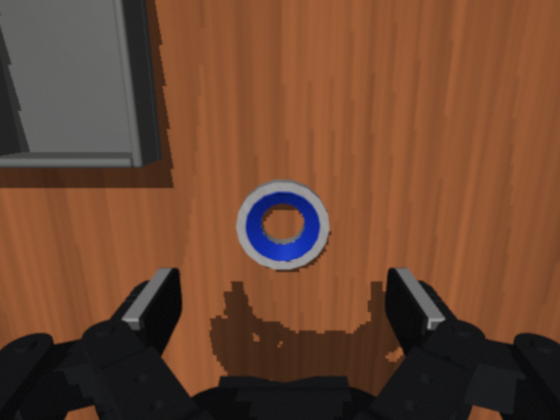

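```bash
python3 m.py wr3 283,225 .013 60
```

```text
((282.43011474609375, 224.58421325683594), (90.33531951904297, 92.60363006591797), 98.76667785644531) [0.45   0.2635 0.013 ]
```

The blue washer is at (282,225), i.e. (0.450, 0.2635). I'll descend and grip across its rim.

Call:
{"api": "apply_moves", "payload": {"commands": [{"travel": [0.005, -0.001, 0.02], "twist": [0, 0, 0], "claw": 0.085}, {"travel": [0.005, -0.001, 0.04], "twist": [0, 0, 0], "claw": 0.085}, {"travel": [0.005, -0.001, 0.055], "twist": [0, 0, 0], "claw": 0.085}, {"travel": [0.005, -0.001, 0.061], "twist": [0, 0, 0], "claw": 0.085}, {"travel": [0.005, -0.001, 0.061], "twist": [0, 0, 0], "claw": 0.085}, {"travel": [0.005, -0.001, 0.061], "twist": [0, 0, 0], "claw": 0.085}], "force": 40}}

```text
clock: 3.55
position: [0.4503, 0.2637, 0.0011]
tool_rot: [3.141, -0.0, 1.57]
force: [0.5, -0.3, -0.4]
grip_width: 0.085
```

Call:
{"api": "apply_moves", "payload": {"commands": [{"travel": [0, 0, 0], "twist": [0, 0, 0], "claw": 0.06}, {"travel": [0, 0, 0], "twist": [0, 0, 0], "claw": 0.045}, {"travel": [0, 0, 0], "twist": [0, 0, 0], "claw": 0.045}, {"travel": [0, 0, 0], "twist": [0, 0, 0], "claw": 0.045}, {"travel": [0, 0, 0], "twist": [0, 0, 0], "claw": 0.045}, {"travel": [0, 0, 0], "twist": [0, 0, 0], "claw": 0.045}]}}

```text
clock: 4.15
position: [0.4502, 0.2636, 0.001]
tool_rot: [3.141, -0.0, 1.57]
force: [-1.8, -2.3, 11.4]
grip_width: 0.0527
```

```bash
python3 w.py wr4|head -1
```

```text
[0.4502 0.2636 0.001 ] [ 3.1408e+00 -2.0000e-04  1.5704e+00] [-0.35  0.75 -0.4   1.99  0.58  0.51 -1.17] 0.052666313454898285 [[-3.000e-04  9.562e-01  2.929e-01  7.460e-02]
```

View pics/wr4.png

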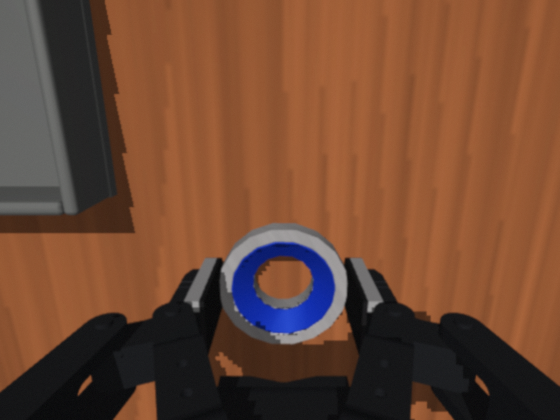

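Run:
```python
import pickle
from h import *
s,f,T=pickle.load(open("wr4.pkl","rb"))
for uv in((221,259),(347,259)):
    o,d=ray(f,uv,f["tool_from_camera"])
    print(uv,[ (o+d*k).round(4) for k in [(yy*np.sign(d[1])-o[1])/d[1] for yy in (.0265,.028)]])
```

```text
(221, 259) [array([ 0.011 , -0.0265, -0.0095]), array([ 0.0073, -0.028 , -0.0018])]
(347, 259) [array([ 0.0099,  0.0265, -0.0073]), array([0.0063, 0.028 , 0.0002])]
```

Call:
{"api": "apply_moves", "payload": {"commands": [{"travel": [0, 0, -0.01], "twist": [0, 0, 0], "claw": 0.045}, {"travel": [0, 0, -0.04], "twist": [0, 0, 0], "claw": 0.045}, {"travel": [0, 0, -0.08], "twist": [0, 0, 0], "claw": 0.045}, {"travel": [0, 0, -0.125], "twist": [0, 0, 0], "claw": 0.045}, {"travel": [0, 0, -0.15], "twist": [0, 0, 0], "claw": 0.045}, {"travel": [0, 0, -0.15], "twist": [0, 0, 0], "claw": 0.045}]}}

```text
clock: 4.8
position: [0.4512, 0.2642, 0.1542]
tool_rot: [3.137, -0.002, 1.57]
force: [0.1, -0.9, -2.0]
grip_width: 0.0526
```

```bash
python3 w.py wr5|head -1
```

```text
[0.4512 0.2642 0.1542] [ 3.1368e+00 -2.5000e-03  1.5702e+00] [-0.21  0.51 -0.58  1.92  0.38  0.81 -1.  ] 0.05258021445422065 [[-2.000e-04  9.562e-01  2.929e-01  7.460e-02]
```

View pics/wr5.png

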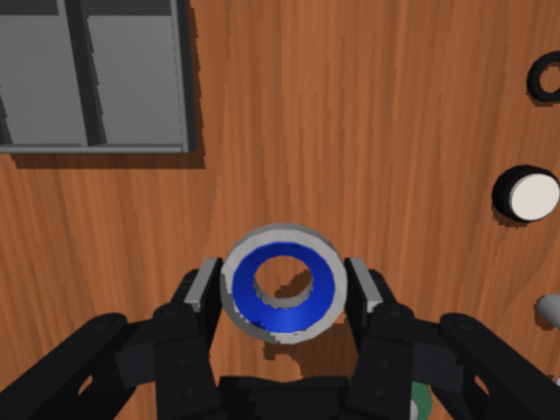

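Call:
{"api": "apply_moves", "payload": {"commands": [{"travel": [-0.314, 0.108, 0], "twist": [0, 0, 0], "claw": 0.045}, {"travel": [-0.314, 0.108, 0], "twist": [0, 0, 0], "claw": 0.045}, {"travel": [-0.314, 0.108, 0], "twist": [0, 0, 0], "claw": 0.045}, {"travel": [-0.314, 0.108, 0], "twist": [0, 0, 0], "claw": 0.045}, {"travel": [-0.314, 0.108, 0], "twist": [0, 0, 0], "claw": 0.045}, {"travel": [-0.314, 0.108, 0], "twist": [0, 0, 0], "claw": 0.045}, {"travel": [-0.314, 0.108, 0], "twist": [0, 0, 0], "claw": 0.045}, {"travel": [-0.314, 0.108, 0], "twist": [0, 0, 0], "claw": 0.045}, {"travel": [-0.314, 0.108, 0], "twist": [0, 0, 0], "claw": 0.045}]}}

```text
clock: 5.75
position: [0.5572, -0.0508, 0.1493]
tool_rot: [-3.14, -0.001, 1.57]
force: [0.5, 0.6, -0.8]
grip_width: 0.0524
```

```bash
python3 w.py wr6|head -1
```

```text
[ 0.5572 -0.0508  0.1493] [-3.1398e+00 -5.0000e-04  1.5696e+00] [ 0.37  0.57 -0.54  1.83  0.38  0.85 -0.35] 0.05241492780585333 [[-3.000e-04  9.562e-01  2.929e-01  7.460e-02]
```

View pics/wr6.png

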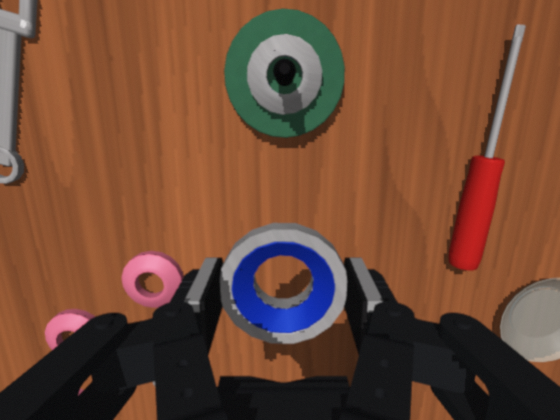

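Run:
```python
import pickle
from h import *
s,f,T=pickle.load(open("wr6.pkl","rb"))
im=f["frame"];H,S,V=cv2.split(cv2.cvtColor(im,cv2.COLOR_BGR2HSV))
g=(((H>60)&(H<95)&(S>50))*255).astype(np.uint8)
e=fitring(g,(285,72),75);print("base",e,plane(f,e[0],.014,T),plane(f,e[0],.010,T))
w=(((S<60)&(V>90))*255).astype(np.uint8)
e=fitring(w,(285,72),50);print("washer",e,plane(f,e[0],.022,T))
c=cv2.resize(im[0:140,215:355],(800,600) if 0 else (600,600),interpolation=cv2.INTER_CUBIC);cv2.imwrite("pics/c6.png",c)
c=T[:3,3];print(c)
# dish in tool frame
H=(((S<75)&(V>70))|((H>100)&(H<135)&(S>80)));e=fitring((H*255).astype(np.uint8),(284,283),64)
print("dish",e,plane(f,e[0],s["position"][2]+.012,T))
```

```text
base ((284.15985107421875, 72.741943359375), (118.58460998535156, 127.4794921875), 179.40928649902344) [0.55729416 0.04279906 0.014     ] [0.5572994  0.04307179 0.01      ]
washer ((284.0653076171875, 73.2947769165039), (75.83991241455078, 79.70618438720703), 3.61409330368042) [0.55721525 0.04188059 0.022     ]
[0.55692962 0.02381513 0.2924343 ]
dish ((283.42431640625, 283.3560791015625), (121.4818115234375, 127.56688690185547), 97.39301300048828) [ 0.55674892 -0.04979938  0.16132404]
```

View pics/c6.png

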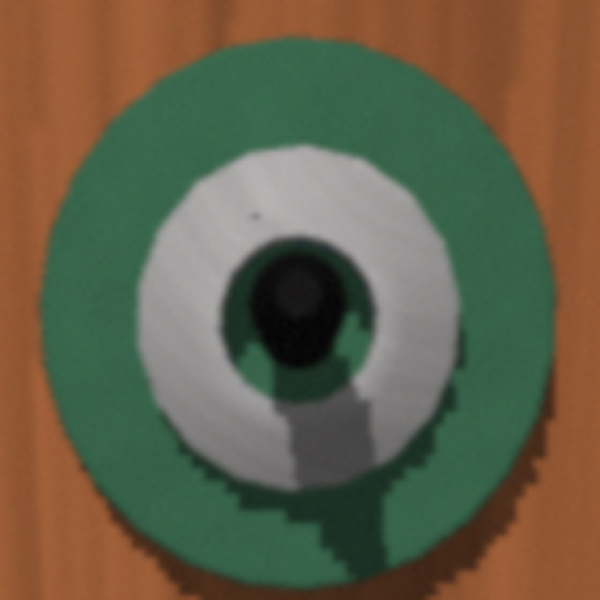

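The arbor is at about (0.5573, 0.0425), and the held washer is level and centred. I'll move above the arbor, then go down.

Call:
{"api": "apply_moves", "payload": {"commands": [{"travel": [0.046, 0.001, 0], "twist": [0, 0, 0], "claw": 0.045}, {"travel": [0.092, 0.001, 0], "twist": [0, 0, 0], "claw": 0.045}, {"travel": [0.092, 0.001, 0], "twist": [0, 0, 0], "claw": 0.045}, {"travel": [0.092, 0.001, 0], "twist": [0, 0, 0], "claw": 0.045}, {"travel": [0.092, 0.001, 0.03], "twist": [0, 0, 0], "claw": 0.045}, {"travel": [0.092, 0.001, 0.055], "twist": [0, 0, 0], "claw": 0.045}, {"travel": [0.092, 0.001, 0.055], "twist": [0, 0, 0], "claw": 0.045}, {"travel": [0.092, 0.001, 0.055], "twist": [0, 0, 0], "claw": 0.045}]}}

```text
clock: 6.6
position: [0.5587, 0.0413, 0.0956]
tool_rot: [-3.141, 0.0, 1.571]
force: [-0.1, 0.5, -0.6]
grip_width: 0.0523
```

```bash
python3 w.py wr7|head -1
```

```text
[0.5587 0.0413 0.0956] [-3.1409e+00  1.0000e-04  1.5706e+00] [ 0.18  0.65 -0.5   1.86  0.44  0.75 -0.57] 0.05226808387925185 [[-3.000e-04  9.562e-01  2.929e-01  7.460e-02]
```

View pics/wr7.png

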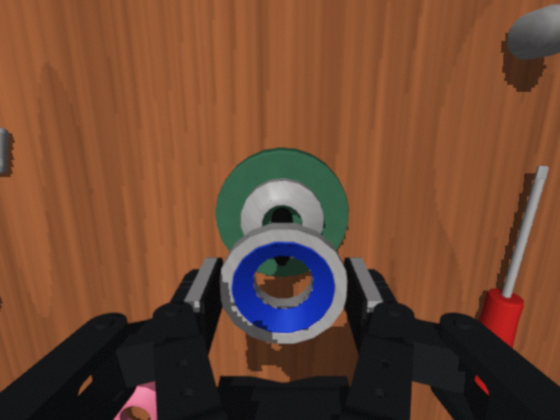

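Run:
```python
import pickle
from h import *
for n in("wr6","wr7"):
    s,f,T=pickle.load(open(n+".pkl","rb"))
    print(n,proj(f,(.5573,.0425,.082),T),proj(f,(.5573,.0425,.016),T))
s,f,T=pickle.load(open("wr6.pkl","rb"));print(plane(f,(284.5,67.7),.082,T))
s,f,T=pickle.load(open("wr7.pkl","rb"))
cv2.imwrite("pics/c7.png",cv2.resize(f["frame"][200:320,220:350],None,fx=4.5,fy=4.5,interpolation=cv2.INTER_CUBIC))
```

```text
wr6 [284.32584044  64.42519591] [284.17142991  72.97780533]
wr7 [281.4130933 256.5085429] [281.92239911 214.19077743]
[0.55739672 0.04079876 0.082     ]
```

View pics/c7.png

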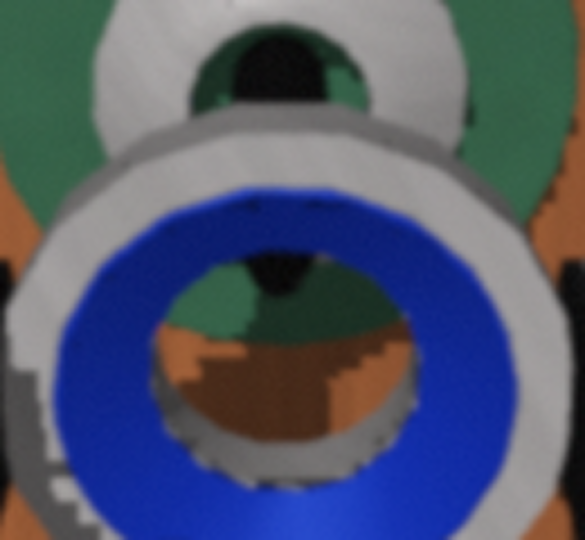

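Alignment is within about 1–2 mm, against 6 mm of radial clearance. Going down.

Call:
{"api": "apply_moves", "payload": {"commands": [{"travel": [0, -0.001, 0.02], "twist": [0, 0, 0], "claw": 0.045}, {"travel": [0, -0.001, 0.04], "twist": [0, 0, 0], "claw": 0.045}, {"travel": [0, -0.001, 0.054], "twist": [0, 0, 0], "claw": 0.045}, {"travel": [0, -0.001, 0.06], "twist": [0, 0, 0], "claw": 0.045}, {"travel": [0, -0.001, 0.06], "twist": [0, 0, 0], "claw": 0.045}, {"travel": [0, -0.001, 0.06], "twist": [0, 0, 0], "claw": 0.045}]}}

```text
clock: 7.25
position: [0.5583, 0.0416, 0.0361]
tool_rot: [3.141, -0.0, 1.571]
force: [-0.8, 0.5, -1.7]
grip_width: 0.0527
```

Call:
{"api": "apply_moves", "payload": {"commands": [{"travel": [0, 0, 0.002], "twist": [0, 0, 0], "claw": 0.045}, {"travel": [0, 0, 0.003], "twist": [0, 0, 0], "claw": 0.045}, {"travel": [0, 0, 0.004], "twist": [0, 0, 0], "claw": 0.045}, {"travel": [0, 0, 0.004], "twist": [0, 0, 0], "claw": 0.045}]}}

```text
clock: 7.65
position: [0.5579, 0.0414, 0.0313]
tool_rot: [3.142, 0.0, 1.571]
force: [0.1, -0.4, -1.3]
grip_width: 0.0525
```

```bash
python3 w.py wr8|head -1;python3 - <<'E'
from workcell import bot
import cv2
f=bot.grab_frame("side")["frame"];cv2.imwrite("pics/s8.png",cv2.resize(f[150:300,150:320],None,fx=4,fy=4,interpolation=cv2.INTER_CUBIC))
E
```

```text
[0.5579 0.0414 0.0313] [3.1416 0.     1.5705] [ 0.13  0.74 -0.44  1.89  0.51  0.63 -0.63] 0.05246822584615211 [[-3.000e-04  9.562e-01  2.929e-01  7.460e-02]
```

View pics/s8.png

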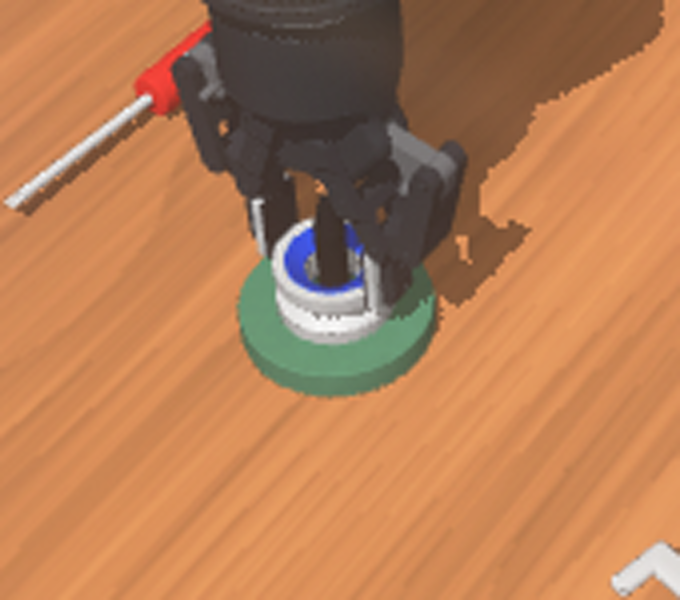

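Call:
{"api": "apply_moves", "payload": {"commands": [{"travel": [0, 0, 0.001], "twist": [0, 0, 0], "claw": 0.045}, {"travel": [0, 0, 0.002], "twist": [0, 0, 0], "claw": 0.045}, {"travel": [0, 0, 0.002], "twist": [0, 0, 0], "claw": 0.045}]}}

```text
clock: 8.05
position: [0.5581, 0.0415, 0.0309]
tool_rot: [3.141, 0.001, 1.571]
force: [-12.2, -1.6, 35.7]
grip_width: 0.0528
```

Seated: 36 N contact at TCP z 0.0309. I'll ease off and release.

Call:
{"api": "apply_moves", "payload": {"commands": [{"travel": [0, 0, -0.0015], "twist": [0, 0, 0], "claw": 0.045}, {"travel": [0, 0, -0.0015], "twist": [0, 0, 0], "claw": 0.058}, {"travel": [0, 0, -0.0015], "twist": [0, 0, 0], "claw": 0.065}, {"travel": [0, 0, -0.0015], "twist": [0, 0, 0], "claw": 0.075}, {"travel": [0, 0, -0.0015], "twist": [0, 0, 0], "claw": 0.075}, {"travel": [0, 0, -0.0015], "twist": [0, 0, 0], "claw": 0.075}]}}

```text
clock: 8.65
position: [0.5579, 0.0415, 0.0307]
tool_rot: [-3.141, -0.0, 1.571]
force: [1.2, 1.3, 0.0]
grip_width: 0.0753
```

```bash
python3 w.py wr9|head -1;python3 - <<'E'
from workcell import bot
import cv2,numpy as np
f=bot.grab_frame("side")["frame"];w=cv2.imread("pics/wr9.png")
a=cv2.resize(f[170:270,185:285],(400,400),interpolation=cv2.INTER_CUBIC);b=cv2.resize(w[180:380,180:380],(400,400))
cv2.imwrite("pics/s9.png",np.hstack([a,b]))
E
```

```text
[0.5579 0.0415 0.0307] [-3.1414 -0.      1.5706] [ 0.13  0.74 -0.44  1.89  0.51  0.62 -0.63] 0.07525435314964725 [[-3.000e-04  9.562e-01  2.929e-01  7.460e-02]
```

View pics/s9.png

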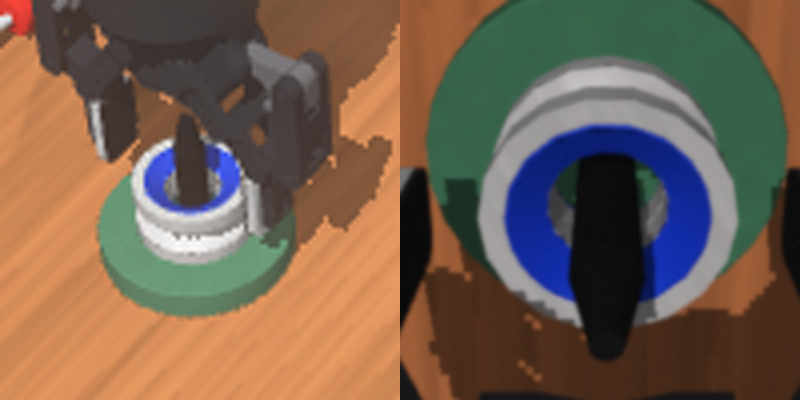

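The hollow-up washer sits level over the arbor and the fingers are clear of it. I'll rise and go to the dome-up washer.

Call:
{"api": "apply_moves", "payload": {"commands": [{"travel": [0, 0, -0.03], "twist": [0, 0, 0], "claw": 0.075}, {"travel": [0, 0, -0.075], "twist": [0, 0, 0], "claw": 0.075}, {"travel": [0, 0, -0.12], "twist": [0, 0, 0], "claw": 0.075}, {"travel": [-0.287, -0.105, -0.12], "twist": [0, 0, 0], "claw": 0.075}, {"travel": [-0.287, -0.105, -0.12], "twist": [0, 0, 0], "claw": 0.075}, {"travel": [-0.287, -0.105, -0.12], "twist": [0, 0, 0], "claw": 0.075}, {"travel": [-0.287, -0.105, -0.12], "twist": [0, 0, 0], "claw": 0.075}, {"travel": [-0.287, -0.105, -0.12], "twist": [0, 0, 0], "claw": 0.075}, {"travel": [-0.287, -0.105, -0.12], "twist": [0, 0, 0], "claw": 0.075}, {"travel": [-0.287, -0.105, -0.12], "twist": [0, 0, 0], "claw": 0.075}]}}

```text
clock: 9.75
position: [0.4498, -0.2514, 0.1505]
tool_rot: [-3.14, 0.002, 1.563]
force: [0.2, 1.6, -0.1]
grip_width: 0.0752
```

Call:
{"api": "apply_moves", "payload": {"commands": [{"travel": [0, 0, 0.04], "twist": [0, 0, 0], "claw": 0.075}, {"travel": [0, 0, 0.08], "twist": [0, 0, 0], "claw": 0.075}, {"travel": [0, 0, 0.08], "twist": [0, 0, 0], "claw": 0.075}, {"travel": [0, 0, 0.08], "twist": [0, 0, 0], "claw": 0.075}]}}

```text
clock: 10.15
position: [0.4531, -0.2449, 0.0713]
tool_rot: [-3.141, -0.001, 1.571]
force: [0.4, 0.6, 1.5]
grip_width: 0.0753
```

```bash
python3 w.py wr10|head -1
python3 - <<'E'
import pickle
from h import *
s,f,T=pickle.load(open("wr10.pkl","rb"));uv=proj(f,(.4525,-.2415,.004),T);print(uv)
E
python3 m.py wr10 283,235 .004 65
```

```text
[ 0.4531 -0.2449  0.0713] [-3.1408e+00 -7.0000e-04  1.5715e+00] [ 0.72  0.63 -0.46  1.99  0.46  0.63 -0.04] 0.07528603374389341 [[-3.000e-04  9.562e-01  2.929e-01  7.460e-02]
[283.1949542  217.12265924]
((283.09637451171875, 217.95095825195312), (84.00894165039062, 86.05526733398438), 96.5195083618164) [ 0.4524 -0.2421  0.004 ]
```

View pics/wr10.png

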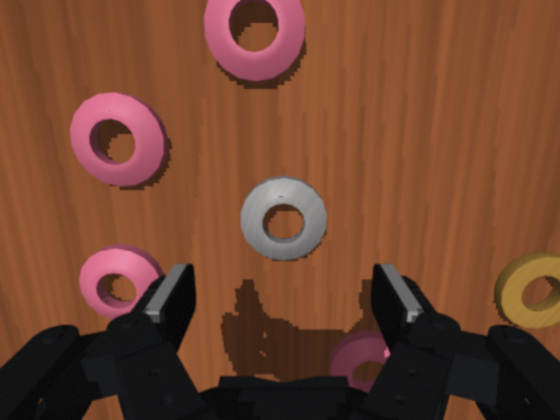

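Run:
```python
import pickle
from h import *
for n,hw in(("wr10",.0376),("wr5",.0263),("wr2",.0427)):
    s,f,T=pickle.load(open(n+".pkl","rb"))
    tf=np.linalg.inv(np.eye(4))
    for z in(0,-.005,-.01,-.015):
        print(n,z,[proj(f,(x,y*hw,z),f["tool_from_camera"]).round(0) for y in(-1,1) for x in(.011,)])
    c=f["frame"][230:330,170:390];cv2.imwrite(f"pics/t_{n}.png",c)
a=[cv2.resize(cv2.imread(f"pics/t_{n}.png"),(440,200)) for n in("wr10","wr5","wr2")];cv2.imwrite("pics/tips.png",np.vstack(a))
```

```text
wr10 0 [array([200., 250.]), array([369., 250.])]
wr10 -0.005 [array([197., 254.]), array([372., 254.])]
wr10 -0.01 [array([194., 259.]), array([375., 259.])]
wr10 -0.015 [array([191., 265.]), array([378., 265.])]
wr5 0 [array([225., 250.]), array([344., 250.])]
wr5 -0.005 [array([223., 254.]), array([346., 254.])]
wr5 -0.01 [array([221., 259.]), array([348., 259.])]
wr5 -0.015 [array([219., 265.]), array([350., 265.])]
wr2 0 [array([188., 250.]), array([381., 250.])]
wr2 -0.005 [array([185., 254.]), array([384., 254.])]
wr2 -0.01 [array([182., 259.]), array([387., 259.])]
wr2 -0.015 [array([178., 265.]), array([391., 265.])]
```

View pics/tips.png

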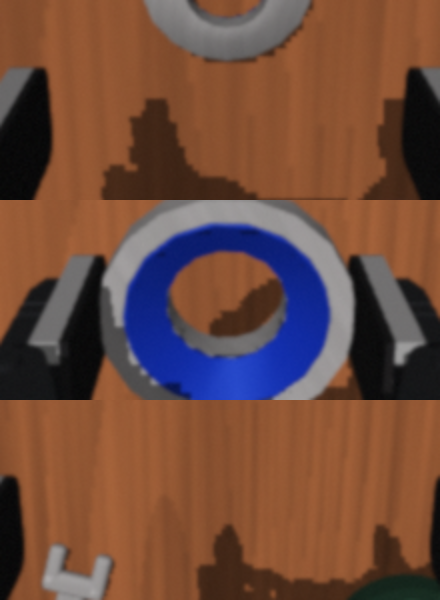

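Fingertips sit about 9–10 mm behind the TCP near this opening. I'll pre-close to 62 mm, lower, and find the table by light touch.

Call:
{"api": "apply_moves", "payload": {"commands": [{"travel": [0.003, -0.001, 0.02], "twist": [0, 0, 0], "claw": 0.063}, {"travel": [0.003, -0.001, 0.04], "twist": [0, 0, 0], "claw": 0.063}, {"travel": [0.003, -0.001, 0.055], "twist": [0, 0, 0], "claw": 0.063}, {"travel": [0.003, -0.001, 0.065], "twist": [0, 0, 0], "claw": 0.063}, {"travel": [0.003, -0.001, 0.068], "twist": [0, 0, 0], "claw": 0.063}, {"travel": [0.003, -0.001, 0.068], "twist": [0, 0, 0], "claw": 0.063}]}}

```text
clock: 10.8
position: [0.4523, -0.2427, 0.0035]
tool_rot: [3.141, 0.0, 1.571]
force: [-0.3, 0.2, -0.8]
grip_width: 0.0632
```

```bash
python3 w.py wr11|head -1
```

```text
[ 0.4523 -0.2427  0.0035] [3.1409e+00 5.0000e-04 1.5706e+00] [ 0.65  0.74 -0.37  2.02  0.55  0.49 -0.13] 0.06318969541631063 [[-3.000e-04  9.562e-01  2.929e-01  7.460e-02]
```

View pics/wr11.png

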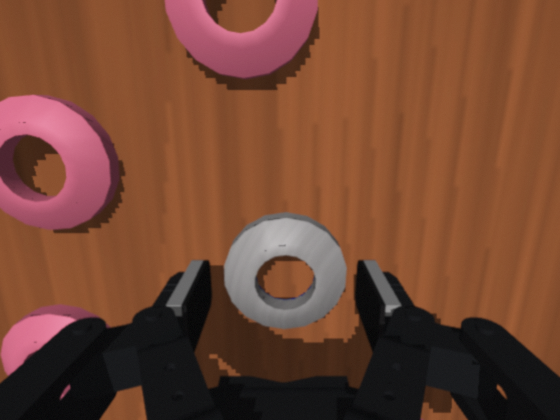

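Call:
{"api": "apply_moves", "payload": {"commands": [{"travel": [0, 0, 0.003], "twist": [0, 0, 0], "claw": 0.063}, {"travel": [0, 0, 0.005], "twist": [0, 0, 0], "claw": 0.063}, {"travel": [0, 0, 0.005], "twist": [0, 0, 0], "claw": 0.063}]}}

```text
clock: 11.15
position: [0.4518, -0.2425, -0.0022]
tool_rot: [-3.142, -0.0, 1.571]
force: [0.4, 0.2, 0.2]
grip_width: 0.0631
```

Call:
{"api": "apply_moves", "payload": {"commands": [{"travel": [0, 0, 0.002], "twist": [0, 0, 0], "claw": 0.063}, {"travel": [0, 0, 0.002], "twist": [0, 0, 0], "claw": 0.063}]}}

```text
clock: 11.35
position: [0.4518, -0.2425, -0.0044]
tool_rot: [-3.141, -0.0, 1.571]
force: [0.8, 0.4, 0.3]
grip_width: 0.0628
```

Call:
{"api": "apply_moves", "payload": {"commands": [{"travel": [0, 0, 0.0015], "twist": [0, 0, 0], "claw": 0.063}, {"travel": [0, 0, 0.0015], "twist": [0, 0, 0], "claw": 0.063}]}}

```text
clock: 11.55
position: [0.4519, -0.2425, -0.0057]
tool_rot: [3.142, 0.0, 1.571]
force: [-0.2, -0.3, 1.3]
grip_width: 0.0626
```

Call:
{"api": "apply_moves", "payload": {"commands": [{"travel": [0, 0, 0.0015], "twist": [0, 0, 0], "claw": 0.063}, {"travel": [0, 0, 0.0015], "twist": [0, 0, 0], "claw": 0.063}]}}

```text
clock: 11.75
position: [0.452, -0.2426, -0.0059]
tool_rot: [3.141, 0.001, 1.571]
force: [-9.8, 5.4, 38.9]
grip_width: 0.0631
```

The table touches at TCP z ≈ -0.006. I'll raise by 5 mm and grip.

Call:
{"api": "apply_moves", "payload": {"commands": [{"travel": [0, 0, -0.005], "twist": [0, 0, 0], "claw": 0.063}, {"travel": [0, 0, -0.005], "twist": [0, 0, 0], "claw": 0.063}, {"travel": [0, 0, -0.005], "twist": [0, 0, 0], "claw": 0.05}, {"travel": [0, 0, -0.005], "twist": [0, 0, 0], "claw": 0.045}, {"travel": [0, 0, -0.005], "twist": [0, 0, 0], "claw": 0.045}, {"travel": [0, 0, -0.005], "twist": [0, 0, 0], "claw": 0.045}], "force": 40}}

```text
clock: 12.35
position: [0.452, -0.2427, -0.0017]
tool_rot: [3.141, 0.001, 1.571]
force: [-4.0, 1.6, 21.8]
grip_width: 0.0528
```

Call:
{"api": "apply_moves", "payload": {"commands": [{"travel": [0, 0, -0.008], "twist": [0, 0, 0], "claw": 0.045}, {"travel": [0, 0, -0.03], "twist": [0, 0, 0], "claw": 0.045}, {"travel": [0, 0, -0.07], "twist": [0, 0, 0], "claw": 0.045}, {"travel": [0, 0, -0.115], "twist": [0, 0, 0], "claw": 0.045}, {"travel": [0, 0, -0.16], "twist": [0, 0, 0], "claw": 0.045}, {"travel": [0, 0, -0.16], "twist": [0, 0, 0], "claw": 0.045}]}}

```text
clock: 12.95
position: [0.4539, -0.2434, 0.1627]
tool_rot: [3.135, 0.003, 1.57]
force: [0.6, -0.4, -1.8]
grip_width: 0.0523
```

```bash
python3 w.py wr12|head -1
```

```text
[ 0.4539 -0.2434  0.1627] [3.1354 0.0033 1.5702] [ 0.8   0.48 -0.55  1.94  0.35  0.81  0.05] 0.05226454100335239 [[-2.000e-04  9.562e-01  2.929e-01  7.460e-02]
```

View pics/wr12.png

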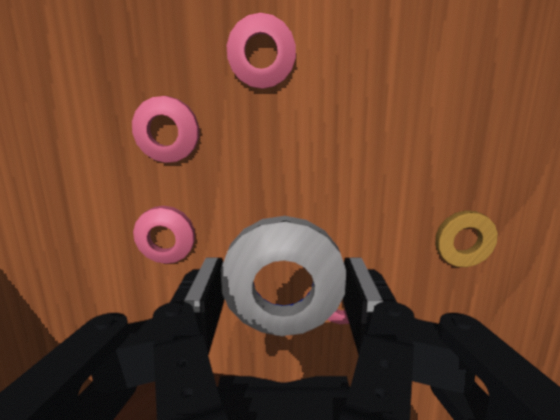

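The dome washer is held level and the spacer is undisturbed at (467,239). Carrying it over the arbor.

Call:
{"api": "apply_moves", "payload": {"commands": [{"travel": [0.284, 0.106, 0], "twist": [0, 0, 0], "claw": 0.045}, {"travel": [0.284, 0.106, 0], "twist": [0, 0, 0], "claw": 0.045}, {"travel": [0.284, 0.106, 0], "twist": [0, 0, 0], "claw": 0.045}, {"travel": [0.284, 0.106, 0], "twist": [0, 0, 0], "claw": 0.045}, {"travel": [0.284, 0.106, 0], "twist": [0, 0, 0], "claw": 0.045}, {"travel": [0.284, 0.106, 0], "twist": [0, 0, 0], "claw": 0.045}, {"travel": [0.284, 0.106, 0], "twist": [0, 0, 0], "claw": 0.045}, {"travel": [0.284, 0.106, 0], "twist": [0, 0, 0], "claw": 0.045}, {"travel": [0.284, 0.106, 0.03], "twist": [0, 0, 0], "claw": 0.045}, {"travel": [0.284, 0.106, 0.06], "twist": [0, 0, 0], "claw": 0.045}]}}

```text
clock: 14.0
position: [0.5576, 0.0396, 0.0966]
tool_rot: [3.142, 0.001, 1.569]
force: [0.1, -0.1, -1.3]
grip_width: 0.0523
```

Call:
{"api": "apply_moves", "payload": {"commands": [{"travel": [0, 0, 0], "twist": [0, 0, 0], "claw": 0.045}, {"travel": [0, 0, 0], "twist": [0, 0, 0], "claw": 0.045}]}}

```text
clock: 14.2
position: [0.5574, 0.0405, 0.0978]
tool_rot: [-3.14, 0.0, 1.57]
force: [0.2, -0.1, -0.2]
grip_width: 0.0519
```

```bash
python3 w.py wr13|head -1
python3 - <<'E'
import pickle
from h import *
s,f,T=pickle.load(open("wr13.pkl","rb"))
print(proj(f,(.5573,.0415,.082),T))
cv2.imwrite("pics/c13.png",cv2.resize(f["frame"][190:350,200:370],None,fx=3.5,fy=3.5,interpolation=cv2.INTER_CUBIC))
E
```

```text
[0.5574 0.0405 0.0978] [-3.1401e+00  3.0000e-04  1.5696e+00] [ 0.19  0.64 -0.52  1.86  0.45  0.75 -0.58] 0.051944180779280556 [[-3.000e-04  9.562e-01  2.929e-01  7.460e-02]
[284.05814244 255.14772552]
```

View pics/c13.png

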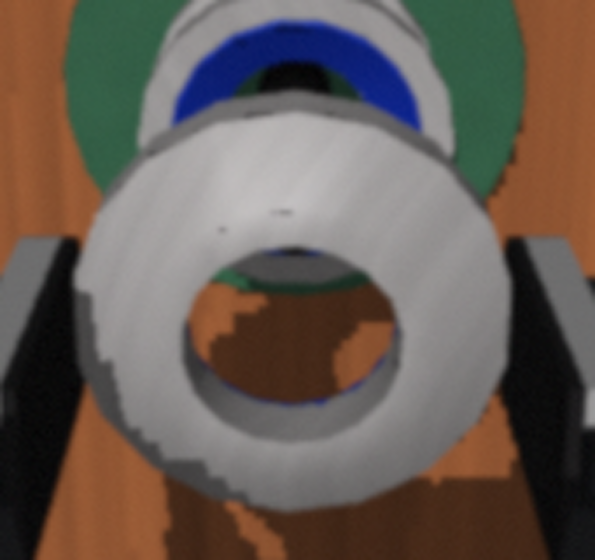

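Call:
{"api": "apply_moves", "payload": {"commands": [{"travel": [0.001, 0, 0.015], "twist": [0, 0, 0], "claw": 0.045}, {"travel": [0.001, 0, 0.03], "twist": [0, 0, 0], "claw": 0.045}, {"travel": [0.001, 0, 0.042], "twist": [0, 0, 0], "claw": 0.045}, {"travel": [0.001, 0, 0.05], "twist": [0, 0, 0], "claw": 0.045}, {"travel": [0.001, 0, 0.05], "twist": [0, 0, 0], "claw": 0.045}, {"travel": [0.001, 0, 0.05], "twist": [0, 0, 0], "claw": 0.045}]}}

```text
clock: 14.85
position: [0.5579, 0.0426, 0.0478]
tool_rot: [-3.141, -0.0, 1.571]
force: [-0.1, 0.0, -1.3]
grip_width: 0.0524
```

```bash
python3 w.py wr14|head -1
python3 - <<'E'
from workcell import bot
import cv2,numpy as np
f=bot.grab_frame("side")["frame"];w=cv2.imread("pics/wr14.png")
a=cv2.resize(f[170:270,185:285],(400,400),interpolation=cv2.INTER_CUBIC);b=cv2.resize(w[180:380,180:380],(400,400))
cv2.imwrite("pics/s14.png",np.hstack([a,b]))
E
```

```text
[0.5579 0.0426 0.0478] [-3.1414e+00 -1.0000e-04  1.5708e+00] [ 0.15  0.72 -0.47  1.88  0.51  0.66 -0.63] 0.05243270569950777 [[-3.000e-04  9.562e-01  2.929e-01  7.460e-02]
```

View pics/s14.png

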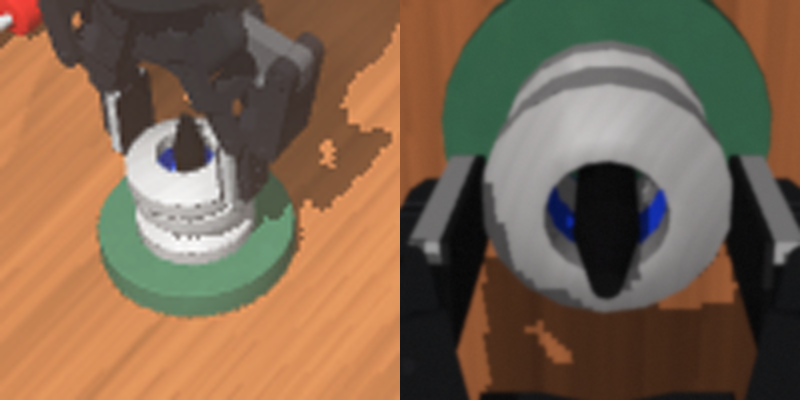

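The arbor is through the bore. Lowering to contact.

Call:
{"api": "apply_moves", "payload": {"commands": [{"travel": [0, 0, 0.002], "twist": [0, 0, 0], "claw": 0.045}, {"travel": [0, 0, 0.004], "twist": [0, 0, 0], "claw": 0.045}, {"travel": [0, 0, 0.005], "twist": [0, 0, 0], "claw": 0.045}, {"travel": [0, 0, 0.005], "twist": [0, 0, 0], "claw": 0.045}]}}

```text
clock: 15.35
position: [0.5578, 0.0425, 0.0427]
tool_rot: [-3.141, -0.0, 1.571]
force: [0.3, -0.5, -1.1]
grip_width: 0.0524
```

Call:
{"api": "apply_moves", "payload": {"commands": [{"travel": [0, 0, 0.001], "twist": [0, 0, 0], "claw": 0.045}, {"travel": [0, 0, 0.001], "twist": [0, 0, 0], "claw": 0.045}]}}

```text
clock: 15.55
position: [0.558, 0.0425, 0.0425]
tool_rot: [3.141, 0.0, 1.571]
force: [-4.2, 0.0, 12.9]
grip_width: 0.0526
```

Contact is 13 N at TCP z 0.0425, close to the predicted 0.0423. Releasing.

Call:
{"api": "apply_moves", "payload": {"commands": [{"travel": [0, 0, 0], "twist": [0, 0, 0], "claw": 0.045}, {"travel": [0, 0, 0], "twist": [0, 0, 0], "claw": 0.058}, {"travel": [0, 0, 0], "twist": [0, 0, 0], "claw": 0.065}, {"travel": [0, 0, 0], "twist": [0, 0, 0], "claw": 0.075}, {"travel": [0, 0, 0], "twist": [0, 0, 0], "claw": 0.08}, {"travel": [0, 0, 0], "twist": [0, 0, 0], "claw": 0.08}]}}

```text
clock: 16.15
position: [0.5579, 0.0424, 0.0417]
tool_rot: [-3.142, -0.0, 1.571]
force: [0.1, 1.2, -0.3]
grip_width: 0.0797
```

```bash
python3 w.py wr15|head -1
python3 - <<'E'
from workcell import bot
import cv2,numpy as np
f=bot.grab_frame("side")["frame"];w=cv2.imread("pics/wr15.png")
a=cv2.resize(f[170:270,185:285],(400,400),interpolation=cv2.INTER_CUBIC);b=cv2.resize(w[180:380,180:380],(400,400))
cv2.imwrite("pics/s15.png",np.hstack([a,b]))
E
```

```text
[0.5579 0.0424 0.0417] [-3.1415 -0.      1.5706] [ 0.15  0.73 -0.47  1.89  0.52  0.65 -0.64] 0.07974754879958416 [[-3.000e-04  9.562e-01  2.929e-01  7.460e-02]
```

View pics/s15.png

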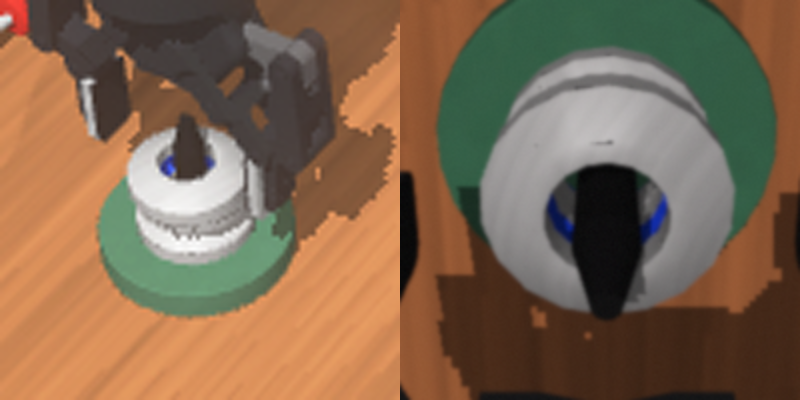

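Both are stacked level and let go. I'll rise clear.

Call:
{"api": "apply_moves", "payload": {"commands": [{"travel": [0, 0, -0.03], "twist": [0, 0, 0], "claw": 0.08}, {"travel": [0, 0, -0.07], "twist": [0, 0, 0], "claw": 0.08}, {"travel": [0, 0, -0.12], "twist": [0, 0, 0], "claw": 0.08}, {"travel": [-0.09, 0, -0.14], "twist": [0, 0, 0], "claw": 0.08}, {"travel": [-0.09, 0, -0.14], "twist": [0, 0, 0], "claw": 0.08}, {"travel": [-0.09, 0, -0.14], "twist": [0, 0, 0], "claw": 0.08}, {"travel": [-0.09, 0, -0.14], "twist": [0, 0, 0], "claw": 0.08}]}}

```text
clock: 16.95
position: [0.5579, -0.0486, 0.182]
tool_rot: [3.141, 0.0, 1.568]
force: [-0.2, 1.3, -0.2]
grip_width: 0.0797
```

```bash
python3 w.py wr16|head -1
python3 - <<'E'
from workcell import bot
import cv2,numpy as np
f=bot.grab_frame("side")["frame"];w=cv2.imread("pics/wr16.png")
a=cv2.resize(f[170:270,185:285],(400,400),interpolation=cv2.INTER_CUBIC);b=cv2.resize(w[0:200,180:380],(400,400))
cv2.imwrite("pics/s16.png",np.hstack([a,b]))
import pickle
from h import *
s,f,T=pickle.load(open("wr16.pkl","rb"))
H,S,V=cv2.split(cv2.cvtColor(f["frame"],cv2.COLOR_BGR2HSV));m=(((S<60)&(V>90))*255).astype(np.uint8)
u=proj(f,(.5573,.0420,.05),T);e=fitring(m,u,60);print(u,e,plane(f,e[0],.049,T))
E
```

```text
[ 0.5579 -0.0486  0.182 ] [3.1412e+00 1.0000e-04 1.5685e+00] [ 0.4   0.53 -0.58  1.8   0.36  0.91 -0.34] 0.07969532024841797 [[-3.000e-04  9.562e-01  2.929e-01  7.460e-02]
[282.76085374  76.55707794] ((282.59112548828125, 73.6214370727539), (74.76241302490234, 79.51597595214844), 6.6695051193237305) [0.55718042 0.04408732 0.049     ]
```

View pics/s16.png

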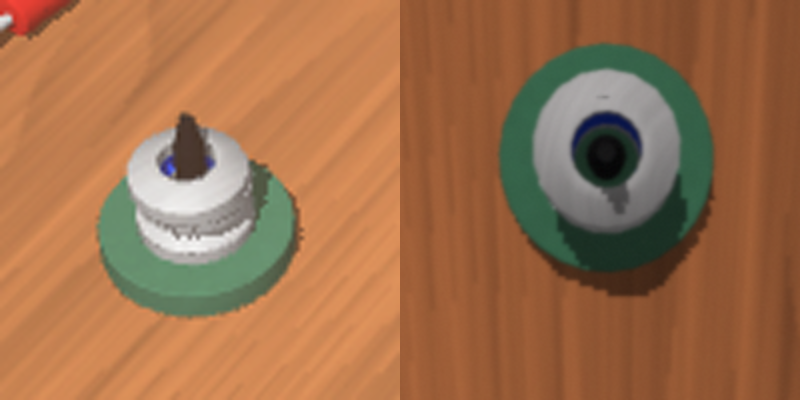

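The stack stands level on the arbor, with the dome centre about 2 mm off the axis, and the robot is clear. Handing in.

Run:
```python
from workcell import bot
print(bot.job_done())
```

```text
the job is handed in; nothing more can be done
None
```

The blue hollow-up washer is on the arbor, resting on the bottom washer. The bare-steel dome-up washer is on top of it, and both are released. I handed the job in at about 17 s on the robot clock; it gives no verdict.

**Last checks:**
- **Seating:** each washer made contact at the expected height. Tool z was 0.0309 m for the hollow-up one and 0.0425 m for the dome-up one, both within 1 mm of prediction.
- **Level and centring:** the side and wrist pictures after release show both washers level. The dome washer is about 2 mm off the arbor axis.
- **Robot clear:** the gripper is open, about 9 cm to the side and well above the stack.
- **Brass spacer:** the arm never went near it, and it looked in place when last seen, just after I picked up the dome washer. I did not measure it again at the end.

**Forces and disagreements:**
- **Peak forces:** seating the first washer peaked at 36 N. Feeling for the table before the second grip read 39 N, close to the 40 N limit for the arm and gripper body. That contact was with the fingertips.
- **Position estimates:** the camera views put the arbor's y position anywhere from 40 to 44 mm. That fits within the 6 mm of bore clearance.

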